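# Lay the ballast layer on the isolation slab and set its load dial

## Robot

A 6-joint arm with a two-finger parallel gripper is mounted at the origin on the work surface. World frame = base frame: x ahead of the robot, y to its left, z up, the work surface at z = 0. Lengths are in m, angles in degrees, forces in N, time in s.
With the tool pointing down it reaches from about 0.3 to 0.75 m from the base axis. Payload 8.5 kg.
Tool frame: the origin (TCP) lies between the finger pads, 19 mm behind the fingertips; this is the grasp point; z points along the fingers, y is the line along which they close (so a half turn about z gives the same grasp; the last joint's range is limited). The gripper opens to 85 mm and grips with 20 to 120 N. Pads are 22 mm wide; open, the fingers measure 114 mm over their backs; the gripper's body (76 mm by 85 mm) begins 54 mm behind the grasp point. The pads swing forward as they close: fully open they stand 13 mm farther back than shut.
Start: joints at [-76.45, 21.807, 74.336, -0, 83.858, -12.336], TCP at [0.24, -0.495, 0.25] pointing down, gripper open.
Joint ranges: [-178.18, 178.18], [-50.72, 133.34], [12.68, 142.11], [-81.47, 261.47], [9.98, 163.14], [-165.26, 165.26]. Speed limits (degrees/s): [136.94, 136.94, 180, 180, 180, 180].

## Interface

Orientations are given as a 3x3 rotation matrix whose columns are the frame's x, y, z axes.
In Python, from rig import env gives the robot as it stands. The module is installed in compiled form; this text tells all that it offers.
- The arm moves only by the tool jog_arm, never from a script. Its argument "targets" is a list of rows, each a list of 6 numbers: the shift along the tool's x, y, z in cm, then the turn, a rotation vector about the tool's x, y, z in degrees. A call has 1 to 8 rows; each row is the pose to reach, as a shift and turn from the pose commanded when the call began, along the tool's axes at that moment; what a row does not reach only later rows make up. A row lasts 1/12 s, in which the tool goes at most 41.7 mm and 7.16 degrees, less where a joint would pass 70% of its speed; a pose out of reach is approached as far as the arm can. A call with a gripper value outside its range is refused whole. "hand" is the opening, from 0 (shut) to 1 (fully open), set as the call begins (left out, the last holds). The fingers move at their own pace and stop on an object; "newtons" is the grip in N (left out, the last holds). Time passes only in rows, so rows that repeat a pose let the fingers close. It gives the time, the measured TCP pose, the force, the opening and the grip force at its end, in the units of the state.
- env.observe(): the state, without advancing time (a new reading comes with each control period).
- env.get_image(name): name is "scene" or "top"; returns a dict with "frame" (400x640x3 uint8, red, green, blue), "depth" (400x640 float32, m along the optical axis (not along the pixel's ray), 0 where there is no reading), "fovy" (degrees; the focal length in pixels is half the picture's height over the tangent of half this angle, whatever the lens; pixels are square), "cx", "cy" (the principal point, pixels), "cam_to_world" (4x4, takes a point from camera to world coordinates). Camera axes: x right, y down, z forward; pixel columns grow to the right and rows downward; lengths in m; the calibration is good to about 2 mm. A picture is of the moment at which its call begins.
- env.close_job(): hands the job in; it is judged then, once.
Trained networks look in the newest picture that a camera, given by its name, has taken for a name from the list of things; names that differ only in an ending like _2 or _b are one class to them, and where a whole thing is asked for, a point or a joint stands for the part that bears it (a point fixed in the world has none). Each returns a list of dicts, best first, with "score" (0 to 1); they miss things now and then, are a little off and sometimes report something else, mostly with a low value. They report only what shows in the picture. A call takes as long as a camera call. They do not tell look-alikes from the thing itself.
- env.regions_of(camera, target): "pixels" (400x640 bool, what is visible of it) and "point" ([row, column] in pixels, amid what is visible of it).
The state is a dict: "time_s": time; "q": joint angles; "qvel": joint speeds; "joint_efforts": joint torques, N m; "position": TCP position; "tool_rot": TCP orientation; "ft_force": force on the tool from outside, world axes, zero at the start; "wrist_torque": the same for the moment, N m; "grip_width": finger opening in m; "gripper_force": force on a finger pad.
Only numpy, scipy, OpenCV 4.12 (cv2) and the standard library are available. Lean on these libraries where they do the work, as an engineer would, in place of code of your own. Each camera call takes 0.05 s, during which the arm holds its last target. There are 200 camera calls.

## Task

One full-length ballast brick already lies on the black isolation slab: complete the layer by laying the three full-length bricks from the table flat in the other three painted outlines, so that the four make the pinwheel drawn there; set them down, do not drop them. When the layer is complete, turn the load dial until its white pointer stands at the long bold mark of the scale ring. Leave the shorter brick and everything else on the table where they are.

Things in the scene. Friction and masses are not known exactly. Their poses are not given: they have to be found in the camera images.
- slab: black square slab, 200 x 200 mm, fixed on rubber feet, top face 30 mm above the table, turned at some yaw. Origin at the centre of its foot plane on the table; x and y along its sides. Thin white painted outlines (no height) show a pinwheel of four bricks, 186 mm square overall, with 6 mm between neighbouring bricks and an open square in the middle.
- spot0 (a point): centre of one of the four painted brick outlines on the slab's top face. The point has the slab's axes; the 120 mm length of the brick here runs along the slab's x axis. brick_d lies here at the start.
- spot1 (a point): centre of one of the four painted brick outlines on the slab's top face. The point has the slab's axes; the 120 mm length of the brick here runs along the slab's y axis. Empty at the start.
- spot2 (a point): centre of one of the four painted brick outlines on the slab's top face. The point has the slab's axes; the 120 mm length of the brick here runs along the slab's x axis. Empty at the start.
- spot3 (a point): centre of one of the four painted brick outlines on the slab's top face. The point has the slab's axes; the 120 mm length of the brick here runs along the slab's y axis. Empty at the start.
- brick_a: ballast brick: bare aluminium block 120 x 60 x 40 mm, on its top a central black grip rib 60 mm long (along the brick), 16 wide, 30 high (70 overall). 0.48 to 0.75 kg, centre of mass under the rib. Origin at the centre of the underside; x along the 120 mm length, z up. The four are identical and the same either way round. Starts on the table.
- brick_b: ballast brick: bare aluminium block 120 x 60 x 40 mm, on its top a central black grip rib 60 mm long (along the brick), 16 wide, 30 high (70 overall). 0.48 to 0.75 kg, centre of mass under the rib. Origin at the centre of the underside; x along the 120 mm length, z up. The four are identical and the same either way round. Starts on the table.
- brick_c: ballast brick: bare aluminium block 120 x 60 x 40 mm, on its top a central black grip rib 60 mm long (along the brick), 16 wide, 30 high (70 overall). 0.48 to 0.75 kg, centre of mass under the rib. Origin at the centre of the underside; x along the 120 mm length, z up. The four are identical and the same either way round. Starts on the table.
- brick_d: ballast brick: bare aluminium block 120 x 60 x 40 mm, on its top a central black grip rib 60 mm long (along the brick), 16 wide, 30 high (70 overall). 0.48 to 0.75 kg, centre of mass under the rib. Origin at the centre of the underside; x along the 120 mm length, z up. The four are identical and the same either way round. Starts on the slab, in spot0.
- half_brick: bystander: a shorter brick, 80 x 60 x 40 mm, with the same grip rib as the others, lying among them on the table; not part of the layer. Origin at the centre of its underside, x along its 80 mm.
- load_dial (a joint): angle of the load dial (rad) on its black control unit (130 x 130 x 50 mm, fixed, turned at some yaw): 0 = pointer along the unit's +x side, growing clockwise seen from above; stops at -1.6 and 1.6. It turns with light friction (about 0.04 N m) and stays where it is left. At the start the pointer stands 0.5 to 1.4 rad clockwise of the mark.
- dial_grip (a point): on the dial's axis, 84 mm above the table, a good height for the TCP: the dial is a grey disc, 66 mm across, with an upright bar grip across it, 60 mm long, 16 mm wide, top at 91 mm and foot at 61 mm above the table. The point turns with the dial: its x axis lies along the bar and points to the pointer's end. Grip the bar across its 16 mm.
- dial_pointer (a point): tip of the dial's white pointer, 40 mm from the dial's axis at the pointed end of the bar (white line on half of the bar's top), 60 mm above the table; turns with the dial.
- dial_mark (a point): point on the long bold mark of the flat aluminium scale ring around the dial (the other marks are short and thin, 15 degrees apart), 40 mm from the dial's axis, 60 mm above the table. Its x axis points outwards from the dial's axis along the mark. Fixed for the run.
- jar: bystander: closed jar, 60 mm across, 75 mm high, origin under its centre.
- beaker: bystander: open white plastic beaker, 70 mm across, 80 mm high, origin under its centre.
- case: bystander: flat grey case, 70 x 110 x 22 mm, origin under its centre.
- screwdriver: bystander: screwdriver, 180 mm long, lying along its x axis.
- puck: bystander: steel puck with a neck, 54 mm across, 20 mm high, origin under its centre.
Things that resemble listed ones, but are neither listed nor needed, are in the scene too. Leave any purple or yellow look-alike of the brick_b alone.

How it is judged:
By the outcome, as a careful person would: the job done as asked, in the order asked, and still so for the second after the job is handed in, with the robot touching nothing.
It also fails if it takes over 72 s, if anything falls off the work surface, if the arm or the gripper's body presses on something with over 40 N, if the wrist force passes 120 N, or if a joint passes its speed limit or range.

## Working session

There is one attempt and no reset: what is moved stays moved. The work goes in short steps, Python scripts to look and compute and a tool call to move; the robot and the scene stay as the last step left them, time stands still between calls to the robot, and variables do not carry over. Pictures are saved under pics/ and viewed, at most 10 in all, crops included, and the job is handed in when it is done.

Besides the shell and the picture viewer there is one more tool, called after "Emit:" as name([rows], argument=value, ...), one row to a line, values as JSON. jog_arm: Moves the arm, as the interface text tells. Its arguments: {"type":"object","properties":{"targets":{"type":"array","items":{"type":"array","items":{"type":"number"}}},"hand":{"type":"number"},"newtons":{"type":"number"}},"required":["targets"]}

```bash
ls; mkdir -p pics
cat > h.py <<'E'
import numpy as np, cv2
from rig import env
def grab(n):
    d=env.get_image(n); d['f']=200/np.tan(np.radians(d['fovy'])/2); return d
def cloud(d):
    z=d['depth']; v,u=np.mgrid[0:400,0:640]
    P=np.stack([(u-d['cx'])/d['f']*z,(v-d['cy'])/d['f']*z,z],-1)
    T=np.array(d['cam_to_world']); W=P@T[:3,:3].T+T[:3,3]; W[z==0]=np.nan; return W
E
python3 - <<'E'
from h import *
for n in ['scene','top']:
    d=grab(n); cv2.imwrite(f'pics/{n}0.png',cv2.resize(d['frame'][:,:,::-1],(800,500),interpolation=cv2.INTER_CUBIC))
    np.savez(f'{n}0.npz',**d); print(n,d['fovy'],d['cx'],d['cy'],np.round(d['cam_to_world'],3).tolist())
s=env.observe();print(s)
E
```

```text
pics
scene 54.94360698705449 320.3815720963934 196.87298831166672 [[0.42, 0.773, -0.476, 1.16], [0.908, -0.363, 0.211, -0.323], [-0.01, -0.521, -0.854, 1.159], [0.0, 0.0, 0.0, 1.0]]
top 52.78559799955621 320.9455494942152 201.52717983360054 [[-0.004, -0.999, 0.044, 0.482], [-1.0, 0.003, -0.014, -0.047], [0.014, -0.044, -0.999, 1.19], [0.0, 0.0, 0.0, 1.0]]
{'time_s': 0.1, 'q': array([-7.64493044e+01,  2.18367899e+01,  7.43787054e+01,  2.97653361e-04,
        8.38583901e+01, -1.23359969e+01]), 'qvel': array([ 0.0274989 , -0.12663856, -0.09074314,  0.02273155, -0.0699525 ,
       -0.01259225]), 'joint_efforts': array([ 3.85295396e-03, -4.49218297e+01, -2.31656009e+01, -1.36809222e-04,
        3.65174747e-03,  1.85024177e-06]), 'position': array([ 0.24006657, -0.49457881,  0.24948673]), 'tool_rot': array([[ 8.99659492e-01,  4.36592155e-01, -2.97125761e-04],
       [ 4.36592166e-01, -8.99658661e-01,  1.25485624e-03],
       [ 2.80548626e-04, -1.25866611e-03, -9.99999169e-01]]), 'ft_force': array([0.87774309, 0.77462007, 0.05489605]), 'wrist_torque': array([ 0.03612015,  0.00742254, -0.04780393]), 'gripper_force': 0.0, 'grip_width': 0.08542633353362729}
```

View pics/top0.png

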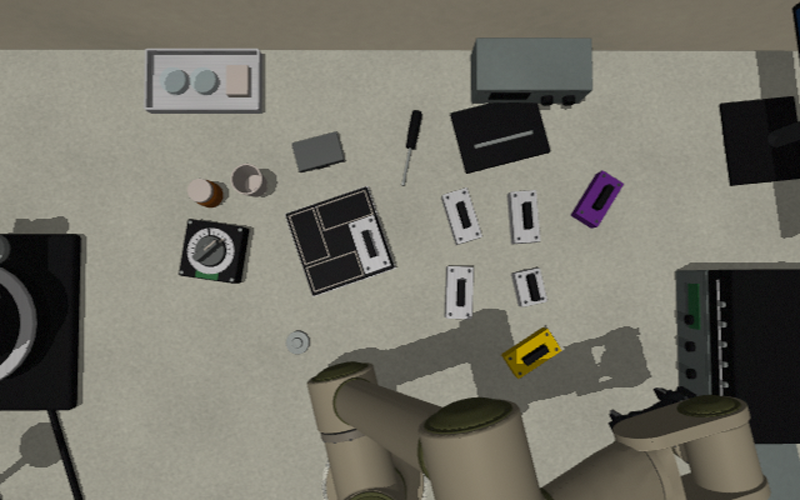

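View pics/scene0.png

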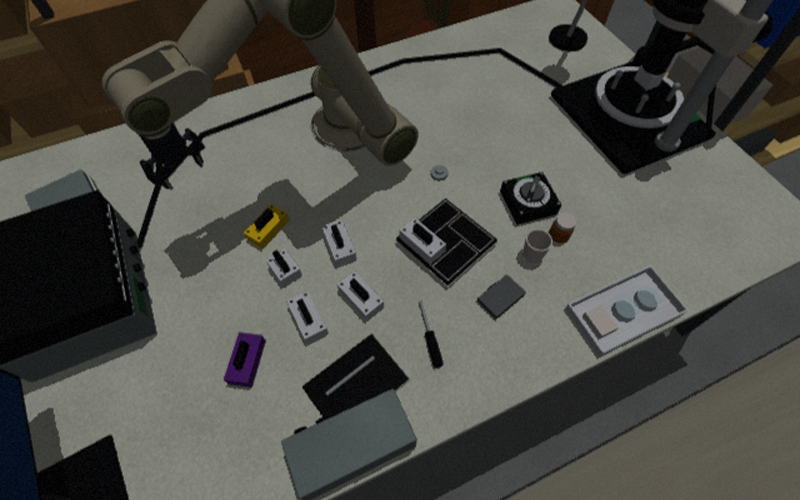

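The top picture (800×500) shows full-length bare bricks at (462,216), (524,216) and (460,292). The half brick is at (530,286), a yellow look-alike at (531,352) and a purple one at (597,198). The slab is at (341,240) with brick_d on its right side at (370,243), and the dial is at (211,250).

```bash
cat > m.py <<'E'
from h import *
def rect(P):
    (c,s,a)=cv2.minAreaRect((P*1000).astype(np.float32))
    if s[0]<s[1]: a+=90; s=s[::-1]
    return np.round(c,1),np.round(s,1),round((a+90)%180-90,1)
if __name__=='__main__':
  for n in ['top','scene']:
    d=grab(n); W=cloud(d)
    for t in ['brick_a','half_brick','slab','load_dial']:
        for r in env.regions_of(n,t):
            if r['score']<.3: continue
            m=r['pixels']; P=W[m]; P=P[~np.isnan(P[:,0])]
            rgb=np.median(d['frame'][m],0)
            lo,hi=dict(slab=(.02,.037),load_dial=(.03,.1)).get(t,(.03,.055))
            a=P[(P[:,2]>lo)&(P[:,2]<hi)]; b=P[P[:,2]>hi]
            print(n,t,round(r['score'],2),np.round(r['point']),rgb,len(P),'z',np.round(np.percentile(P[:,2],[5,50,95]),3))
            if len(a)>20: print('   body',*rect(a[:,:2]),round(np.median(a[:,2]),4))
            if len(b)>8: print('   rib',*rect(b[:,:2]),np.round(b[:,:2].mean(0)*1000,1),round(np.median(b[:,2]),4))
E
python3 m.py
python3 - <<'E'
import cv2
for n,(r0,r1,c0,c1) in {'top':(140,250,130,330)}.items():
    im=cv2.imread  # crop from raw npz
    import numpy as np
    d=np.load('top0.npz')['frame'][:,:,::-1]
    a=cv2.resize(d[r0:r1,c0:c1],(800,440),interpolation=cv2.INTER_CUBIC); cv2.imwrite('pics/crop1.png',a)
E
```

```text
top brick_a 0.97 [282. 425.] [105.  86.   0.] 1055 z [0.011 0.04  0.07 ]
   body [ 301.4 -360.5] [119.9  62.3] -56.9 0.04
   rib [ 302.  -360.1] [60.6 17. ] -57.0 [ 302.4 -358.9] 0.0694
top brick_a 0.95 [171. 415.] [164. 163. 162.] 976 z [0.016 0.04  0.071]
   body [ 615.  -347.1] [120.2  60.4] 4.1 0.0403
   rib [ 614.9 -347.2] [59.4 16.6] 3.5 [ 615.1 -346. ] 0.0696
top brick_a 0.91 [195. 293.] [178. 176. 176.] 900 z [0.067 0.071 0.101]
   rib [549.4   9.9] [118.3  60. ] 19.1 [549.1   9.6] 0.0707
top brick_a 0.79 [172. 367.] [170. 169. 168.] 890 z [0.031 0.04  0.071]
   body [ 616.1 -201.5] [117.9  59.9] 17.6 0.0401
   rib [ 616.9 -202. ] [59.4 16.6] 16.5 [ 616.3 -201.2] 0.0691
top brick_a 0.75 [161. 480.] [ 84.  34. 108.] 1073 z [0.005 0.04  0.07 ]
   body [ 655.9 -520.5] [121.4  61. ] -32.4 0.0401
   rib [ 655.9 -520.7] [60.1 17.1] -31.9 [ 655.6 -518.8] 0.0694
top brick_a 0.58 [233. 365.] [173. 172. 172.] 871 z [0.035 0.04  0.071]
   body [ 440.  -193.5] [114.4  60.8] -0.5 0.04
   rib [ 441.  -194.3] [56.  16.5] -1.6 [ 440.9 -193.9] 0.0698
top half_brick 0.86 [229. 424.] [137.  136
[... 2310 characters left out ...]
8  60.1] 19.3 [557.3   7.1] 0.0712
scene half_brick 0.97 [216. 227.] [89. 88. 93.] 443 z [0.014 0.041 0.072]
   body [ 452.5 -356.3] [78.6 59.7] 12.4 0.0404
   rib [ 455.4 -355.7] [53.3 16.3] 11.0 [ 458.  -355.8] 0.0702
scene half_brick 0.62 [184. 450.] [62. 56. 52.] 410 z [0.002 0.055 0.078]
   body [674.4 374.8] [59.  34.7] 23.9 0.0463
   rib [673.1 362.9] [102.   50.1] -83.6 [672.9 382.8] 0.0752
scene slab 0.79 [193. 364.] [12. 12. 13.] 2261 z [0.024 0.031 0.035]
   body [560.6  81.2] [205.5 202.9] -71.2 0.0306
   rib [552.8  98.6] [159.5 101.9] 29.6 [553.3 104.6] 0.0377
scene load_dial 0.73 [148. 427.] [53. 55. 55.] 292 z [0.052 0.063 0.094]
   body [523.1 375.9] [96.3 69.2] -22.8 0.0625
```

View pics/crop1.png

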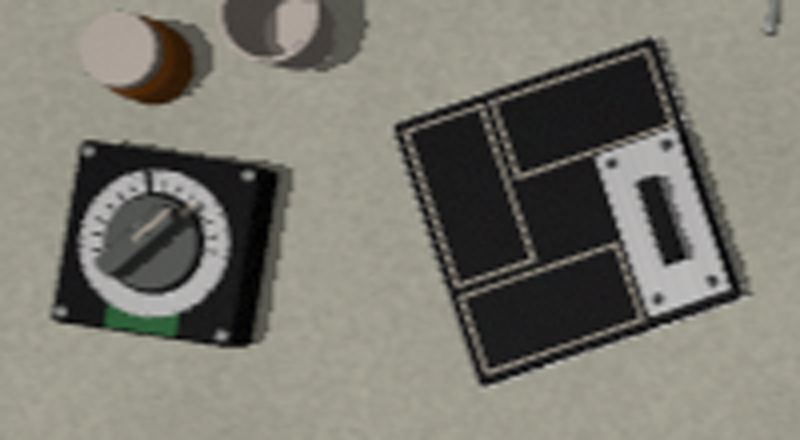

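The crop shows brick_d in the pinwheel's right slot, at slab (-33,-63). The empty slots are at (63,-33), (33,63) and (-63,33). On the dial, the bold mark is at crop (150,180) and the pointer points up-right. The three bare 120 mm bricks measure 118–120 mm long, against 80 mm for the half brick. The yellow and purple ones are excluded by colour.

```bash
cat > fit.py <<'E'
from h import *
from scipy.optimize import minimize
def proj(d,P):
    T=np.linalg.inv(d['cam_to_world']); Q=P@T[:3,:3].T+T[:3,3]
    return np.stack([Q[:,0]/Q[:,2]*d['f']+d['cx'],Q[:,1]/Q[:,2]*d['f']+d['cy']],-1)
def lines(spots):
    L=[]; t=np.linspace(-1,1,80)
    for cx,cy,a,b in spots:
        for s in (-1,1): L+= [np.c_[cx+t*a,cy+s*b+0*t],np.c_[cx+s*a+0*t,cy+t*b]]
    return np.vstack(L)/1000
SP=[(63,-33,30,60),(33,63,60,30),(-63,33,30,60)]
def ortho(d,c,z,w,s):
    n=int(w*s); g=(np.arange(n)-n/2)/s/1000
    Y,X=np.meshgrid(-g,-g); P=np.stack([c[0]+X,c[1]+Y,z+0*X],-1).reshape(-1,3)
    uv=proj(d,P).astype(np.float32).reshape(n,n,2)
    return cv2.remap(d['frame'],uv[...,0],uv[...,1],cv2.INTER_CUBIC)
if __name__=='__main__':
    for n in ['top','scene']:
        d=grab(n); g=d['frame'].max(2).astype(np.float32)
        g=cv2.GaussianBlur(cv2.morphologyEx(np.minimum(g,150),cv2.MORPH_TOPHAT,np.ones((5,5))),(0,0),1)
        L=lines(SP)
        def c(p):
            a=np.radians(p[2]); R=np.array([[np.cos(a),-np.sin(a)],[np.sin(a),np.cos(a)]])
            w=np.c_[L@R.T+np.array(p[:2])/1000,np.full(len(L),.03)]
            uv=proj(d,w).astype(np.float32)
            return -cv2.remap(g,uv[:,0],uv[:,1],cv2.INTER_LINEAR).mean()
        r=minimize(c,[560.8,80.3,18.9],method='Nelder-Mead',options=dict(initial_simplex=[[557,80,18.9],[564,78,18.9],[560,84,18.5],[560,80,20]]))
        print(n,r.x.round(2),r.fun)
        W=cloud(d); near=(np.hypot(W[...,0]-.537,W[...,1]-.365)<.045)
        b=W[near&(W[...,2]>.082)][:,:2]*1000
        print(' bar',cv2.minAreaRect(b.astype(np.float32)),b.mean(0))
        k=W[(np.hypot(W[...,0]-.537,W[...,1]-.365)<.11)&(W[...,2]>.045)&(W[...,2]<.085)][:,:2]*1000
        print(' unit',cv2.minAreaRect(k.astype(np.float32)))
        o=ortho(d,(.537,.366),.06,110,3.5); o2=ortho(d,(.537,.366),.091,110,3.5)
        cv2.imwrite(f'pics/dial_{n}.png',np.hstack([o,o2])[:,:,::-1])
    a=[cv2.imread(f'pics/dial_{n}.png')[:300] for n in ('top','scene')]
    a=[cv2.imread(f'pics/dial_{n}.png') for n in ('top','scene')]
    cv2.imwrite('pics/dial.png',cv2.resize(np.vstack(a),(600,600)))
E
python3 fit.py
```

```text
top [560.68  78.95  18.85] -42.87922286987305
 bar ((537.771728515625, 366.2286682128906), (17.80687141418457, 59.89197540283203), 40.228904724121094) [536.77831109 366.29451321]
 unit ((558.042236328125, 364.20281982421875), (131.2371368408203, 172.03712463378906), 81.43392944335938)
scene [556.91  85.18  16.99] -26.374101638793945
 bar ((535.8881225585938, 369.1235656738281), (15.270061492919922, 65.46907043457031), 40.50031280517578) [538.2067202  366.26705416]
 unit ((555.4324951171875, 365.17510986328125), (132.889404296875, 172.2032928466797), 80.67926788330078)
```

View pics/dial.png

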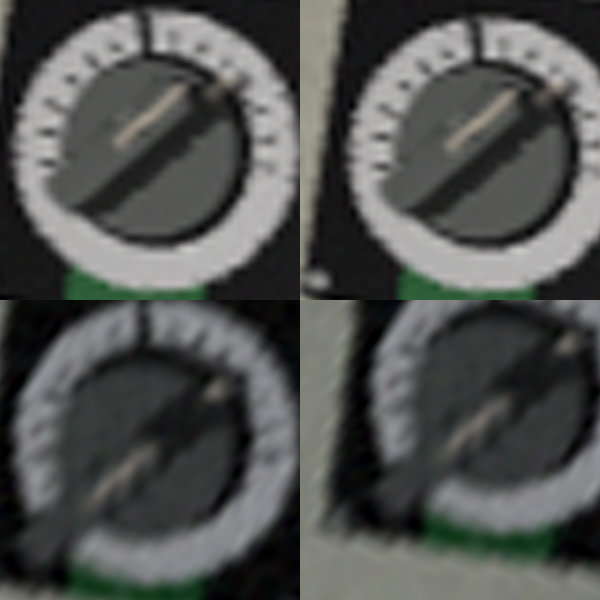

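The mark stands at about yaw 5° and the pointer at about -47°. I will refine both later from close by. First I fetch brick A at (616,-201).

Emit:
jog_arm([
  [46.7,-10,13,0,0,8.7],
  [46.7,-10,13,0,0,8.7],
  [46.7,-10,13,0,0,8.7],
  [46.7,-10,13,0,0,8.7],
  [46.7,-10,13,0,0,8.7],
  [46.7,-10,13,0,0,8.7],
  [46.7,-10,13,0,0,8.7],
  [46.7,-10,13,0,0,8.7],
], hand=0.6, newtons=100)

```text
time_s: 1.37
position: [0.4932, -0.2969, 0.1627]
tool_rot: [[0.955, 0.295, 0.0], [0.295, -0.955, -0.0], [0.0, 0.0, -1.0]]
ft_force: [-0.0, -0.8, 0.6]
grip_width: 0.0516
gripper_force: 0.0
```

```bash
cat > p.py <<'E'
import sys; from h import *
from scipy.spatial.transform import Rotation as Ro
s=env.observe(); p,R=s['position'],s['tool_rot']
x,y,z,yaw=map(float,sys.argv[1:5]); a=np.radians(yaw); c,n=np.cos(a),np.sin(a)
Rt=np.array([[c,n,0],[n,-c,0],[0,0,-1]])
print('shift cm',((R.T@(np.array([x,y,z])/1000-p))*100).round(2),'rot',np.degrees(Ro.from_matrix(R.T@Rt).as_rotvec()).round(2))
print('t',round(s['time_s'],2),'p',(p*1000).round(1),'yaw',np.degrees(np.arctan2(R[1,0],R[0,0])).round(2),'q',s['q'].round(0),'F',s['ft_force'].round(1),'w',round(s['grip_width']*1000,1),s['gripper_force'])
E
python3 p.py 616.3 -201.2 110 17.2
```

```text
shift cm [14.58 -5.51  5.27] rot [ 0.02 -0.01 -0.02]
t 1.37 p [ 493.2 -296.9  162.7] yaw 17.18 q [-43.  29.  78.  -0.  73.  30.] F [-0.  -0.8  0.6] w 51.6 0.0
```

Emit:
jog_arm([
  [14.6,-5.5,5.3,0,0,0],
  [14.6,-5.5,5.3,0,0,0],
  [14.6,-5.5,5.3,0,0,0],
  [14.6,-5.5,5.3,0,0,0],
  [14.6,-5.5,5.3,0,0,0],
  [14.6,-5.5,5.3,0,0,0],
  [14.6,-5.5,5.3,0,0,0],
])

```text
time_s: 1.95
position: [0.6149, -0.2029, 0.1102]
tool_rot: [[0.955, 0.296, -0.0], [0.296, -0.955, -0.0], [-0.0, 0.0, -1.0]]
ft_force: [-0.5, -0.7, 0.5]
grip_width: 0.0513
gripper_force: 0.0
```

```bash
python3 p.py 616.3 -201.2 63 17.2
```

```text
shift cm [ 0.19 -0.13  4.72] rot [ 0.01  0.02 -0.  ]
t 1.95 p [ 614.9 -202.9  110.2] yaw 17.2 q [-29.  38.  69.  -0.  73.  44.] F [-0.5 -0.7  0.5] w 51.3 0.0
```

Emit:
jog_arm([
  [0.1,-0.1,2.5,0,0,0],
  [0.1,-0.1,4.7,0,0,0],
  [0.1,-0.1,4.7,0,0,0],
  [0.1,-0.1,4.7,0,0,0],
])

```text
time_s: 2.28
position: [0.6149, -0.2025, 0.0634]
tool_rot: [[0.956, 0.294, -0.001], [0.294, -0.956, 0.0], [-0.001, -0.001, -1.0]]
ft_force: [-0.2, 0.1, 0.6]
grip_width: 0.0506
gripper_force: 0.0
```

Emit:
jog_arm([
  [0,0,0,0,0,0],
  [0,0,0,0,0,0],
  [0,0,0,0,0,0],
  [0,0,0,0,0,0],
  [0,0,0,0,0,0],
  [0,0,0,0,0,0],
], hand=0, newtons=100)

```text
time_s: 2.78
position: [0.6163, -0.2022, 0.0648]
tool_rot: [[0.955, 0.295, 0.002], [0.295, -0.955, -0.002], [0.002, 0.003, -1.0]]
ft_force: [-1.0, -2.4, 7.6]
grip_width: 0.0139
gripper_force: 97.8
```

```bash
python3 p.py 616.3 -201.2 185 18.9; python3 m.py | grep -A2 'top brick'|tail -20
```

```text
shift cm [  0.05  -0.06 -12.02] rot [ 0.15 -0.09 -1.72]
t 2.78 p [ 616.3 -202.2   64.8] yaw 17.18 q [-29.  41.  72.  -0.  67.  44.] F [-1.  -2.4  7.6] w 13.9 97.77093529701233
top brick_a 0.94 [284. 422.] [181. 149.   0.] 1015 z [0.018 0.04  0.071]
   body [ 301.  -360.5] [120.   61.6] -57.6 0.0401
   rib [ 302.1 -360.6] [60.6 16.7] -58.1 [ 302.3 -358.9] 0.0696
top brick_a 0.87 [194. 294.] [163. 162. 162.] 903 z [0.066 0.071 0.101]
   rib [549.8  10.6] [119.7  58.8] 18.8 [549.2  10.3] 0.0706
top brick_a 0.83 [160. 478.] [ 80.  34. 100.] 949 z [0.019 0.04  0.071]
   body [ 655.3 -519.1] [119.7  59.4] -32.3 0.0399
   rib [ 656.  -520.2] [61.  16.4] -32.2 [ 655.6 -518.5] 0.0701
top brick_a 0.57 [178. 419.] [151.5 151.  146. ] 769 z [0.006 0.041 0.073]
   body [ 615.1 -348. ] [120.8  60.3] 3.1 0.0401
   rib [ 601.6 -294.4] [134.4  60.1] -76.1 [ 609.5 -332.6] 0.0702
```

Emit:
jog_arm([
  [0,0,-1.5,0,0,0],
  [0,0,-5,0,0,0],
  [0,0,-8.5,0,0,0],
  [0,-0.5,-11.5,0,0,-0.5],
  [0.4,-2.5,-12,0,0,-1],
  [1,-5.5,-12,0,0,-1.7],
  [1.5,-8.7,-12,0,0,-1.7],
  [2.1,-12,-12,0,0,-1.7],
])

```text
time_s: 3.95
position: [0.5994, -0.0794, 0.1826]
tool_rot: [[0.946, 0.323, -0.002], [0.323, -0.946, 0.001], [-0.001, -0.001, -1.0]]
ft_force: [0.5, -0.4, -5.7]
grip_width: 0.0141
gripper_force: 98.8
```

```bash
python3 p.py 571.5 150.1 185 18.9
```

```text
shift cm [  4.77 -22.62  -0.22] rot [-0.07  0.07 -0.06]
t 3.95 p [599.4 -79.4 182.6] yaw 18.84 q [-19.  30.  71.   0.  78.  52.] F [ 0.5 -0.4 -5.7] w 14.1 98.78919124603271
```

Emit:
jog_arm([
  [0.7,-3.4,-0.2,0,0,0],
  [1.4,-6.8,-0.2,0,0,0],
  [2.1,-10.2,-0.2,0,0,0],
  [2.9,-13.6,-0.2,0,0,0],
  [3.6,-17,-0.2,0,0,0],
  [4.3,-20.2,-0.2,0,0,0],
  [4.7,-22,-0.2,0,0,0],
  [4.8,-22.5,-0.2,0,0,0],
])

```text
time_s: 4.62
position: [0.5716, 0.151, 0.1846]
tool_rot: [[0.945, 0.327, -0.002], [0.327, -0.945, 0.001], [-0.002, -0.001, -1.0]]
ft_force: [0.4, -1.0, -5.3]
grip_width: 0.0141
gripper_force: 98.7
```

```bash
python3 p.py 571.5 150.1 97 18.9
```

```text
shift cm [-0.03  0.1   8.76] rot [-0.08  0.09  0.19]
t 4.62 p [571.6 151.  184.6] yaw 19.09 q [ 3. 29. 74.  0. 78. 74.] F [ 0.4 -1.  -5.3] w 14.1 98.73484253883362
```

Emit:
jog_arm([
  [0,0.1,2.5,0,0,0.1],
  [0,0.1,5,0,0,0.1],
  [0,0.1,7,0,0,0.1],
  [0,0.1,8,0,0,0.1],
  [0,0.1,8.4,0,0,0.1],
  [0,0.1,8.6,0,0,0.1],
  [0,0.1,8.6,0,0,0.1],
  [0,0.1,8.6,0,0,0.1],
])

```text
time_s: 5.28
position: [0.5738, 0.1468, 0.1002]
tool_rot: [[0.947, 0.322, 0.002], [0.322, -0.947, 0.0], [0.002, 0.001, -1.0]]
ft_force: [-0.1, -0.1, -4.2]
grip_width: 0.0137
gripper_force: 98.6
```

```bash
python3 p.py 571.5 150.1 94.5 18.9
python3 - <<'E'
from h import *
from m import rect
for n in ('top','scene'):
    W=cloud(grab(n)); m=(np.hypot(W[...,0]-.5715,W[...,1]-.1501)<.085)&(W[...,2]>.063)&(W[...,2]<.078)
    P=W[m]; print(n,rect(P[:,:2]),np.percentile(P[:,2],[10,50,90]).round(4))
E
```

```text
shift cm [-0.11 -0.39  0.57] rot [ 0.03 -0.11 -0.12]
t 5.28 p [573.8 146.8 100.2] yaw 18.78 q [ 3. 34. 80. -0. 66. 74.] F [-0.1 -0.1 -4.2] w 13.7 98.6471951007843
top (array([536.7, 130.4]), array([61. , 46.1]), -58.9) [0.0692 0.0755 0.0773]
scene (array([573.1, 149. ]), array([121.3,  62.6]), 20.0) [0.0679 0.0749 0.0775]
```

Emit:
jog_arm([
  [-0.1,-0.35,0.2,0,0,0],
  [-0.1,-0.35,0.2,0,0,0],
  [-0.1,-0.35,0.2,0,0,0],
  [-0.1,-0.35,0.2,0,0,0],
])

```text
time_s: 5.72
position: [0.5711, 0.15, 0.0972]
tool_rot: [[0.947, 0.322, 0.0], [0.322, -0.947, -0.0], [0.0, 0.0, -1.0]]
ft_force: [-0.3, -1.0, -4.9]
grip_width: 0.0142
gripper_force: 98.8
```

```bash
python3 p.py 571.5 150.1 94.5 18.9
cat > b.py <<'E'
from h import *
from m import rect
import sys
x,y,lo,hi=map(float,sys.argv[1:])
for n in ('top','scene'):
    W=cloud(grab(n))*1000; m=(np.hypot(W[...,0]-x,W[...,1]-y)<75)&(W[...,2]>lo)&(W[...,2]<hi)
    P=W[m]; print(n,rect(P[:,:2]/1000),np.percentile(P[:,2],[10,50,90]).round(1))
E
python3 b.py 571.5 150.1 66 79
```

```text
shift cm [0.04 0.   0.27] rot [ 0.  -0.  -0.1]
t 5.72 p [571.1 150.   97.2] yaw 18.8 q [ 3. 34. 80. -0. 66. 74.] F [-0.3 -1.  -4.9] w 14.2 98.76943945884705
top (array([544.9, 115.6]), array([55.4, 19.9]), -0.0) [69.5 72.7 75.8]
scene (array([570.4, 153.1]), array([120.5,  63.6]), 18.8) [69.7 73.2 76.3]
```

Emit:
jog_arm([
  [0,0,0.1,0,0,0],
  [0,0,0.2,0,0,0],
  [0,0,0.25,0,0,0],
  [0,0,0.25,0,0,0],
  [0,0,0.25,0,0,0],
])

```text
time_s: 6.23
position: [0.5712, 0.1498, 0.0948]
tool_rot: [[0.947, 0.322, 0.0], [0.322, -0.947, -0.0], [0.0, 0.0, -1.0]]
ft_force: [-1.8, -0.8, -1.7]
grip_width: 0.0139
gripper_force: 99.1
```

```bash
python3 p.py 571.5 150.1 94.5 18.9
```

```text
shift cm [ 0.04 -0.02  0.03] rot [ 0.01 -0.   -0.12]
t 6.23 p [571.2 149.8  94.8] yaw 18.78 q [ 3. 34. 80. -0. 65. 74.] F [-1.8 -0.8 -1.7] w 13.9 99.14324641227722
```

Emit:
jog_arm([
  [0,0,0,0,0,0],
  [0,0,0,0,0,0],
  [0,0,0,0,0,0],
  [0,0,-1,0,0,0],
  [0,0,-4,0,0,0],
  [0,0,-8,0,0,0],
  [0,2,-9,0,0,5],
  [-1,6,-9,0,0,10],
], hand=0.6)

```text
time_s: 6.9
position: [0.5826, 0.0923, 0.1896]
tool_rot: [[0.988, 0.154, 0.009], [0.154, -0.988, 0.001], [0.009, 0.001, -1.0]]
ft_force: [0.7, 0.2, 0.3]
grip_width: 0.0511
gripper_force: 0.0
```

```bash
python3 p.py 615 -346.8 120 3.8; python3 b.py 571.5 150.1 66 79
```

```text
shift cm [-3.62 43.88  6.96] rot [ 0.02 -0.52  5.05]
t 6.9 p [582.6  92.3 189.6] yaw 8.85 q [-3. 28. 74.  0. 77. 79.] F [0.7 0.2 0.3] w 51.1 0.0
top (array([536.6, 144.8]), array([67.2, 50.2]), 89.4) [67.9 70.5 73.1]
scene (array([570.5, 151.4]), array([119.2,  63.7]), 18.7) [67.7 70.9 74.1]
```

Emit:
jog_arm([
  [-0.3,4,0.5,0,0,3],
  [-0.6,8,1,0,0,5],
  [-1,12,2,0,0,5],
  [-1.3,16,2,0,0,5],
  [-1.6,20,2,0,0,5],
  [-2,24,3,0,0,5],
  [-2.3,28,4,0,0,5],
  [-2.6,32,5,0,0,5],
])

```text
time_s: 7.67
position: [0.6042, -0.2322, 0.135]
tool_rot: [[0.998, 0.067, 0.001], [0.067, -0.998, -0.0], [0.001, 0.0, -1.0]]
ft_force: [0.5, -0.8, 0.6]
grip_width: 0.0512
gripper_force: 0.0
```

Emit:
jog_arm([
  [-0.4,4,0.6,0,0,0],
  [-0.8,8,1.2,0,0,0],
  [-1,11,2,0,0,0],
  [-1,11.9,2,0,0,0],
  [-1,11.9,2,0,0,0],
  [-1,11.9,2,0,0,0],
])

```text
time_s: 8.17
position: [0.6023, -0.3491, 0.1149]
tool_rot: [[0.998, 0.066, 0.0], [0.066, -0.998, 0.0], [0.0, -0.0, -1.0]]
ft_force: [-0.7, -0.8, 0.0]
grip_width: 0.0512
gripper_force: 0.0
```

```bash
python3 p.py 615 -346.8 63 3.8;  python3 b.py 571.5 150.1 66 79
```

```text
shift cm [ 1.29 -0.14  5.19] rot [-0.02 -0.01 -0.  ]
t 8.17 p [ 602.3 -349.1  114.9] yaw 3.8 q [-40.  43.  59.   0.  78.  46.] F [-0.7 -0.8  0. ] w 51.2 0.0
top (array([571.5, 150.4]), array([120.2,  60.2]), 18.6) [67.6 70.1 73. ]
scene (array([570.7, 150.8]), array([119.8,  63.3]), 18.9) [67.7 70.7 73.8]
```

Emit:
jog_arm([
  [1,-0.2,0.5,0,0,0],
  [1.3,-0.2,1.5,0,0,0],
  [1.3,-0.2,3.5,0,0,0],
  [1.3,-0.2,5,0,0,0],
  [1.3,-0.2,5,0,0,0],
  [1.3,-0.2,5,0,0,0],
])

```text
time_s: 8.77
position: [0.6151, -0.3459, 0.0636]
tool_rot: [[0.998, 0.067, -0.002], [0.067, -0.998, 0.001], [-0.002, -0.001, -1.0]]
ft_force: [0.3, 0.3, -0.0]
grip_width: 0.0512
gripper_force: 0.0
```

Emit:
jog_arm([
  [0,0,0,0,0,0],
  [0,0,0,0,0,0],
  [0,0,0,0,0,0],
  [0,0,0,0,0,0],
  [0,0,0,0,0,0],
  [0,0,0,0,0,0],
], hand=0)

```text
time_s: 9.27
position: [0.6155, -0.3477, 0.0659]
tool_rot: [[0.998, 0.066, 0.002], [0.066, -0.998, -0.002], [0.002, 0.002, -1.0]]
ft_force: [1.2, -3.7, 5.3]
grip_width: 0.0145
gripper_force: 98.5
```

```bash
python3 p.py 615 -346.8 63 3.8
```

```text
shift cm [-0.04 -0.09  0.29] rot [ 0.13 -0.13 -0.03]
t 9.27 p [ 615.5 -347.7   65.9] yaw 3.77 q [-39.  46.  60.  -0.  74.  47.] F [ 1.2 -3.7  5.3] w 14.5 98.46142888069153
```

Emit:
jog_arm([
  [0,0,-1.5,0,0,0],
  [0,0,-5,0,0,0],
  [0,0,-8.5,0,0,-3],
  [0.2,-1.5,-11.5,0,0,-9],
  [0.4,-4,-12.5,0,0,-15],
  [0.7,-7,-12.5,0,0,-21],
  [1,-10,-12.5,0,0,-27],
  [1.3,-13,-12.5,0,0,-33],
])

```text
time_s: 9.93
position: [0.6182, -0.2143, 0.1878]
tool_rot: [[0.798, 0.603, -0.004], [0.603, -0.798, 0.003], [-0.002, -0.005, -1.0]]
ft_force: [1.5, -0.4, -8.0]
grip_width: 0.0138
gripper_force: 99.0
```

```bash
python3 p.py 631 69 187 108.9
```

```text
shift cm [ 18.1  -21.84   0.15] rot [ -0.29  -0.09 -71.84]
t 9.93 p [ 618.2 -214.3  187.8] yaw 37.06 q [-29.  35.  62.   0.  84.  23.] F [ 1.5 -0.4 -8. ] w 13.8 98.98553252220154
```

Emit:
jog_arm([
  [1.8,-2.2,0,0,0,-7],
  [3.6,-4.4,0,0,0,-14],
  [5.4,-6.6,0,0,0,-21],
  [7.2,-8.7,0,0,0,-28],
  [9,-10.9,0,0,0,-35],
  [10.8,-13.1,0,0,0,-42],
  [12.6,-15.2,0,0,0,-49],
  [14.4,-17.4,0,0,0,-56],
])

```text
time_s: 10.6
position: [0.6292, 0.011, 0.1878]
tool_rot: [[-0.055, 0.998, -0.005], [0.999, 0.055, 0.001], [0.001, -0.005, -1.0]]
ft_force: [0.8, -0.3, -7.2]
grip_width: 0.0142
gripper_force: 99.0
```

```bash
python3 p.py 631 69 187 108.9
```

```text
shift cm [5.79 0.49 0.08] rot [ -0.26  -0.12 -15.76]
t 10.6 p [629.2  11.  187.8] yaw 93.14 q [-10.  33.  66.   0.  81. -13.] F [ 0.8 -0.3 -7.2] w 14.2 98.97512197494507
```

Emit:
jog_arm([
  [2,0.2,0,0,0,-6],
  [4,0.4,0,0,0,-11],
  [5.3,0.5,0,0,0,-15],
  [5.7,0.5,0,0,0,-15.8],
  [5.7,0.5,1,0,0,-15.8],
  [5.7,0.5,3,0,0,-15.8],
  [5.7,0.5,3,0,0,-15.8],
  [5.7,0.5,3,0,0,-15.8],
])

```text
time_s: 11.27
position: [0.6317, 0.0655, 0.1578]
tool_rot: [[-0.317, 0.949, -0.005], [0.949, 0.317, 0.0], [0.002, -0.004, -1.0]]
ft_force: [1.7, -0.3, -7.5]
grip_width: 0.0139
gripper_force: 98.9
```

```bash
python3 p.py 631 69 98 108.9
```

```text
shift cm [0.34 0.07 5.98] rot [-0.25 -0.1  -0.44]
t 11.27 p [631.7  65.5 157.8] yaw 108.46 q [ -5.  35.  68.  -0.  78. -23.] F [ 1.7 -0.3 -7.5] w 13.9 98.89536380767822
```

Emit:
jog_arm([
  [0.3,0.1,1,0.2,0.1,-0.4],
  [0.3,0.1,3,0.2,0.1,-0.4],
  [0.3,0.1,4.5,0.2,0.1,-0.4],
  [0.3,0.1,4.8,0.2,0.1,-0.4],
  [0.3,0.1,4.8,0.2,0.1,-0.4],
  [0.3,0.1,4.8,0.2,0.1,-0.4],
])

```text
time_s: 11.77
position: [0.6332, 0.0694, 0.1125]
tool_rot: [[-0.325, 0.946, -0.002], [0.946, 0.325, 0.0], [0.001, -0.002, -1.0]]
ft_force: [0.8, 0.4, -6.5]
grip_width: 0.0138
gripper_force: 99.0
```

```bash
python3 p.py 631 69 98 108.9;python3 b.py 631 69 74 90
```

```text
shift cm [ 0.03 -0.22  1.45] rot [-0.12 -0.07  0.07]
t 11.77 p [633.2  69.4 112.5] yaw 108.97 q [ -4.  37.  71.   0.  72. -23.] F [ 0.8  0.4 -6.5] w 13.8 98.97115230560303
top (array([603.8,  67.2]), array([131.4,  71.7]), -78.0) [83.5 86.5 88.8]
scene (array([613.9,  63.5]), array([117.6, 100.7]), -71.1) [78.4 87.  89.4]
```

Emit:
jog_arm([
  [0,-0.2,0.5,0.1,0,0.1],
  [0,-0.2,1,0.1,0,0.1],
  [0,-0.2,1.3,0.1,0,0.1],
  [0,-0.2,1.3,0.1,0,0.1],
  [0,-0.2,1.3,0.1,0,0.1],
])

```text
time_s: 12.28
position: [0.6306, 0.069, 0.0984]
tool_rot: [[-0.324, 0.946, -0.006], [0.946, 0.324, 0.0], [0.002, -0.006, -1.0]]
ft_force: [-0.3, 0.3, -7.0]
grip_width: 0.0141
gripper_force: 99.0
```

```bash
python3 p.py 631 69 95 108.9;python3 b.py 631 69 66 80
```

```text
shift cm [-0.01  0.04  0.34] rot [-0.32 -0.11 -0.01]
t 12.28 p [630.6  69.   98.4] yaw 108.89 q [ -4.  38.  72.  -0.  70. -23.] F [-0.3  0.3 -7. ] w 14.1 99.01050209999084
top (array([599.1,  67.9]), array([138. ,  77.3]), -78.3) [68.2 71.5 75. ]
scene (array([607.5,  69.3]), array([133. , 103.2]), -71.5) [69.  72.5 76.1]
```

Emit:
jog_arm([
  [0,0,0.1,0,0,0],
  [0,0,0.2,0,0,0],
  [0,0,0.3,0,0,0],
  [0,0,0.35,0,0,0],
  [0,0,0.35,0,0,0],
  [0,0,0.35,0,0,0],
])

```text
time_s: 12.88
position: [0.6309, 0.069, 0.0957]
tool_rot: [[-0.324, 0.946, -0.005], [0.946, 0.324, -0.0], [0.001, -0.004, -1.0]]
ft_force: [-0.7, 0.4, -0.3]
grip_width: 0.0142
gripper_force: 99.8
```

```bash
python3 p.py 631 69 95 108.9
```

```text
shift cm [-0.    0.01  0.07] rot [-0.25 -0.08 -0.01]
t 12.88 p [630.9  69.   95.7] yaw 108.89 q [ -4.  38.  72.  -0.  70. -23.] F [-0.7  0.4 -0.3] w 14.2 99.79310631752014
```

Emit:
jog_arm([
  [0,0,0,0,0,0],
  [0,0,0,0,0,0],
  [0,0,0,0,0,0],
  [0,0,-1,0,0,0],
  [0,0,-4,0,0,0],
  [0,0,-8,0,0,-4],
  [-2,-2.5,-9,0,0,-11],
  [-4.5,-5.5,-9,0,0,-18],
], hand=0.6)

```text
time_s: 13.55
position: [0.5953, 0.0092, 0.1899]
tool_rot: [[-0.608, 0.794, 0.003], [0.794, 0.608, -0.001], [-0.003, 0.002, -1.0]]
ft_force: [0.8, -0.7, -0.1]
grip_width: 0.0514
gripper_force: 0.0
```

```bash
python3 p.py 440 -193.9 120 178.2
```

```text
shift cm [ -6.68 -24.69   6.96] rot [ 2.000e-02  2.200e-01 -5.078e+01]
t 13.55 p [595.3   9.2 189.9] yaw 127.42 q [-10.  29.  73.  -0.  78. -48.] F [ 0.8 -0.7 -0.1] w 51.4 0.0
```

Emit:
jog_arm([
  [-0.8,-3.1,0.3,0,0,-7],
  [-1.7,-6.2,0.6,0,0,-14],
  [-2.5,-9.3,1.5,0,0,-21],
  [-3.3,-12.4,3,0,0,-28],
  [-4.2,-15.5,4,0,0,-35],
  [-5,-18.6,5,0,0,-42],
  [-5.8,-21.7,6,0,0,-48],
  [-6.5,-24,7,0,0,-50.8],
])

```text
time_s: 14.22
position: [0.4392, -0.1892, 0.1167]
tool_rot: [[-0.999, 0.036, -0.004], [0.036, 0.999, -0.001], [0.004, -0.001, -1.0]]
ft_force: [0.6, -0.1, -0.2]
grip_width: 0.0513
gripper_force: 0.0
```

```bash
python3 p.py 440 -193.9 100 178.2; python3 b.py 631 69 66 79
```

```text
shift cm [-0.11 -0.47  1.68] rot [-0.08 -0.25 -0.24]
t 14.22 p [ 439.2 -189.2  116.7] yaw 177.96 q [ -37.   24.   97.   -0.   60. -125.] F [ 0.6 -0.1 -0.2] w 51.3 0.0
top (array([607.5,  68.8]), array([133.4, 104.5]), -70.8) [67.8 70.3 73.2]
scene (array([607.8,  68.6]), array([132.3, 104.1]), -70.3) [67.8 70.8 73.8]
```

Emit:
jog_arm([
  [0,-0.4,0.5,0,0,-0.2],
  [0,-0.4,2,0,0,-0.2],
  [0,-0.4,4,0,0,-0.2],
  [0,-0.4,5.3,0,0,-0.2],
  [0,-0.4,5.3,0,0,-0.2],
  [0,-0.4,5.3,0,0,-0.2],
])

```text
time_s: 14.82
position: [0.4406, -0.1911, 0.0634]
tool_rot: [[-0.999, 0.036, -0.005], [0.036, 0.999, 0.0], [0.005, -0.0, -1.0]]
ft_force: [-0.2, 0.1, 0.6]
grip_width: 0.0513
gripper_force: 0.0
```

Emit:
jog_arm([
  [0,0,0,0,0,0],
  [0,0,0,0,0,0],
  [0,0,0,0,0,0],
  [0,0,0,0,0,0],
  [0,0,0,0,0,0],
  [0,0,0,0,0,0],
], hand=0)

```text
time_s: 15.32
position: [0.4408, -0.1924, 0.0643]
tool_rot: [[-0.999, 0.037, -0.003], [0.037, 0.999, -0.003], [0.003, -0.003, -1.0]]
ft_force: [1.0, -3.7, 5.9]
grip_width: 0.0141
gripper_force: 98.0
```

```bash
python3 p.py 440 -193.9 63 178.2
```

```text
shift cm [ 0.08 -0.15  0.13] rot [-0.15 -0.15 -0.32]
t 15.32 p [ 440.8 -192.4   64.3] yaw 177.88 q [ -38.   29.  100.   -0.   52. -125.] F [ 1.  -3.7  5.9] w 14.1 98.02159309387207
```

Emit:
jog_arm([
  [0,0,-1.5,0,0,0],
  [0,0,-5,0,0,0],
  [0,0,-8.5,0,0,2],
  [-0.2,1.5,-11.5,0,0,7],
  [-0.5,4,-12.5,0,0,13],
  [-0.9,7,-12.5,0,0,19],
  [-1.3,10,-12.5,0,0,25],
  [-1.7,13,-12.5,0,0,31],
])

```text
time_s: 15.98
position: [0.4614, -0.0604, 0.1874]
tool_rot: [[-0.834, 0.551, -0.008], [0.551, 0.834, 0.001], [0.007, -0.003, -1.0]]
ft_force: [1.4, 0.0, -7.1]
grip_width: 0.014
gripper_force: 99.5
```

```bash
python3 p.py 490.5 90.2 187 108.9
```

```text
shift cm [ 5.87 14.17  0.04] rot [-0.32 -0.35 37.65]
t 15.98 p [461.4 -60.4 187.4] yaw 146.55 q [-22.  17.  93.  -0.  70. -79.] F [ 1.4  0.  -7.1] w 14.0 99.51266884803772
```

Emit:
jog_arm([
  [1,2.5,0,0,0,6.5],
  [2,5,0,0,0,13],
  [3.1,7.5,0,0,0,20],
  [4.2,10,0,0,0,27],
  [5.1,12.3,0,-0.3,-0.3,33],
  [5.7,13.6,0,-0.3,-0.3,37],
  [5.8,14,0,-0.3,-0.3,37.5],
  [5.8,14,0,-0.3,-0.3,37.5],
])

```text
time_s: 16.65
position: [0.4896, 0.0877, 0.1871]
tool_rot: [[-0.335, 0.942, -0.001], [0.942, 0.335, -0.001], [-0.0, -0.001, -1.0]]
ft_force: [0.2, -1.3, -7.2]
grip_width: 0.0142
gripper_force: 99.5
```

```bash
python3 p.py 490.5 90.2 112 108.9
cat > c.py <<'E'
from fit import *
from m import rect
# expected spot rects vs cloud points near each, top faces at ~70 mm
C=np.array([560.7,79.8]); a=np.radians(18.9); R=np.array([[np.cos(a),-np.sin(a)],[np.sin(a),np.cos(a)]])
for n in ('top','scene'):
    W=cloud(grab(n))*1000; P=W[(W[...,2]>64)&(W[...,2]<78)]; L=(P[:,:2]-C)@R
    for k,(cx,cy,h,w) in {'d':(-33,-63,60,30),'s1':SP[0],'s2':SP[1],'s3':SP[2]}.items():
        q=L[(abs(L[:,0]-cx)<h+3)&(abs(L[:,1]-cy)<w+3)]
        if len(q)<200: print(n,k,len(q)); continue
        b=rect(q/1000); print(n,k,len(q),(b[0]-[cx,cy]).round(1),b[1],b[2],'z',np.median(P[(abs(L[:,0]-cx)<h)&(abs(L[:,1]-cy)<w),2]).round(1))
E
python3 c.py
```

```text
shift cm [0.21 0.18 7.51] rot [-0.06  0.01  0.65]
t 16.65 p [489.6  87.7 187.1] yaw 109.55 q [ -3.  20.  89.  -0.  72. -23.] F [ 0.2 -1.3 -7.2] w 14.2 99.47485327720642
top d 791 [0.3 0.4] [119.9  59.9] -0.6 z 70.2
top s1 772 [-0.3  1.1] [119.9  61. ] -89.9 z 70.1
top s2 462 [15.6  0. ] [89.1 59.8] 0.3 z 70.5
top s3 0
scene d 433 [-0.6  2.1] [121.6  61.1] -0.4 z 71.0
scene s1 462 [-1.1  1.9] [121.1  60.9] -89.8 z 70.9
scene s2 411 [-0.3 -0.2] [120.9  63.8] -0.2 z 70.6
scene s3 1
```

Emit:
jog_arm([
  [0.1,0.1,2,0,0,0.5],
  [0.1,0.1,4,0,0,0.5],
  [0.1,0.1,6,0,0,0.5],
  [0.1,0.1,7.3,0,0,0.5],
  [0.1,0.1,7.5,0,0,0.5],
  [0.1,0.1,7.5,0,0,0.5],
  [0.1,0.1,7.5,0,0,0.5],
])

```text
time_s: 17.33
position: [0.4915, 0.0874, 0.1136]
tool_rot: [[-0.323, 0.946, 0.003], [0.946, 0.323, -0.001], [-0.002, 0.002, -1.0]]
ft_force: [0.4, -1.3, -7.1]
grip_width: 0.0142
gripper_force: 99.2
```

```bash
python3 p.py 490.5 90.2 98 108.9
```

```text
shift cm [ 0.3  -0.01  1.56] rot [ 0.13  0.11 -0.04]
t 17.33 p [491.5  87.4 113.6] yaw 108.86 q [ -4.  25.  94.  -0.  60. -22.] F [ 0.4 -1.3 -7.1] w 14.2 99.221431016922
```

Emit:
jog_arm([
  [0.3,0,0.5,0.1,0.1,0],
  [0.3,0,1,0.1,0.1,0],
  [0.3,0,1.5,0.1,0.1,0],
  [0.3,0,1.5,0.1,0.1,0],
  [0.3,0,1.5,0.1,0.1,0],
])

```text
time_s: 17.75
position: [0.49, 0.0908, 0.0977]
tool_rot: [[-0.324, 0.946, -0.001], [0.946, 0.324, 0.0], [0.001, -0.001, -1.0]]
ft_force: [-0.3, -0.9, -6.7]
grip_width: 0.0143
gripper_force: 99.4
```

```bash
python3 p.py 490.5 90.2 94.5 108.9; python3 c.py
```

```text
shift cm [-0.07  0.03  0.32] rot [-0.06 -0.03 -0.  ]
t 17.75 p [490.   90.8  97.7] yaw 108.9 q [ -3.  27.  95.   0.  58. -22.] F [-0.3 -0.9 -6.7] w 14.3 99.37949895858765
top d 785 [0.3 0.5] [120.1  60. ] -0.2 z 70.2
top s1 769 [0.1 1.2] [120.1  60.7] 89.9 z 70.2
top s2 480 [19.9  0.3] [81.5 59.7] -0.4 z 70.3
top s3 78
scene d 434 [-0.4  1.8] [121.5  61.2] -0.5 z 70.7
scene s1 462 [-0.4  2. ] [121.5  60.3] -89.8 z 70.7
scene s2 415 [-0.3  0. ] [119.9  65.7] -0.1 z 70.9
scene s3 298 [-1.4  0.3] [119.2  62. ] 89.8 z 74.0
```

Emit:
jog_arm([
  [0,0.1,0.1,0,0,0],
  [0,0.1,0.2,0,0,0],
  [0,0.1,0.3,0,0,0],
  [0,0.1,0.35,0,0,0],
  [0,0.1,0.35,0,0,0],
  [0,0.1,0.35,0,0,0],
])

```text
time_s: 18.35
position: [0.4911, 0.0911, 0.0944]
tool_rot: [[-0.324, 0.946, -0.0], [0.946, 0.324, 0.0], [0.0, -0.0, -1.0]]
ft_force: [0.1, 0.7, -6.4]
grip_width: 0.0146
gripper_force: 99.9
```

```bash
python3 p.py 490.5 90.2 94.5 108.9
```

```text
shift cm [-0.07 -0.08 -0.01] rot [-0.02 -0.02 -0.02]
t 18.35 p [491.1  91.1  94.4] yaw 108.88 q [ -3.  27.  95.   0.  58. -22.] F [ 0.1  0.7 -6.4] w 14.6 99.8792552947998
```

Emit:
jog_arm([
  [0,0,0.05,0,0,0],
  [0,0,0.1,0,0,0],
  [0,0,0.15,0,0,0],
  [0,0,0.15,0,0,0],
])

```text
time_s: 18.68
position: [0.491, 0.091, 0.0942]
tool_rot: [[-0.324, 0.946, 0.0], [0.946, 0.324, -0.0], [-0.0, 0.0, -1.0]]
ft_force: [-6.3, -2.2, 10.1]
grip_width: 0.0141
gripper_force: 102.1
```

```bash
python3 p.py 490.5 90.2 94.5 108.9
```

```text
shift cm [-0.06 -0.07 -0.03] rot [ 0.02  0.02 -0.01]
t 18.68 p [491.   91.   94.2] yaw 108.89 q [ -3.  27.  95.  -0.  57. -22.] F [-6.3 -2.2 10.1] w 14.1 102.1388304233551
```

Emit:
jog_arm([
  [0,0,0,0,0,0],
  [0,0,0,0,0,0],
  [0,0,0,0,0,0],
  [0,0,-1,0,0,0],
  [0,0,-4,0,0,0],
  [0,0,-8,0,0,-2],
  [0,0,-9,0,0,-8],
  [0,0,-9,0,0,-14],
], hand=0.6)

```text
time_s: 19.35
position: [0.4926, 0.0911, 0.1863]
tool_rot: [[-0.547, 0.837, 0.007], [0.837, 0.547, -0.0], [-0.004, 0.006, -1.0]]
ft_force: [-0.1, -0.3, 0.0]
grip_width: 0.0511
gripper_force: 0.0
```

```bash
cat > dial.py <<'E'
from fit import *
from m import rect
from scipy.optimize import minimize
for n in ('top','scene'):
    d=grab(n); c=(.5375,.3655); s=6
    o=cv2.cvtColor(ortho(d,c,.06,130,s),cv2.COLOR_RGB2GRAY).astype(np.float32); h=o.shape[0]/2
    # outer ring edge: brightness inside minus outside, over full circle
    t=np.radians(np.arange(0,360,1.))
    o_=cv2.GaussianBlur(o,(0,0),3)
    def ring(p):
        f=lambda r: cv2.remap(o_,(h+p[0]*s+(p[2]+r)*s*np.cos(t)).astype(np.float32),(h+p[1]*s+(p[2]+r)*s*np.sin(t)).astype(np.float32),cv2.INTER_LINEAR).ravel()
        return -np.median(f(-1.5)-f(1.5))-np.mean(np.clip(f(-1.5)-f(1.5),0,60))
    best=min((minimize(ring,[x,y,r],method='Nelder-Mead') for x in(-2,1) for y in(-2,1) for r in(47,50,53)),key=lambda r:r.fun)
    px,py,r=best.x; cen=np.array([c[0]*1000-py,c[1]*1000-px]); print(n,'ring centre',cen.round(1),'r',round(r,1),best.fun)
    # radial profile (polar): darkness of 38..r-3 mm per degree
    a=np.arange(-60,60,.5); A=np.radians(a)
    R=np.arange(36,r-1.5,.5)
    X=(h+(px-R[:,None]*np.sin(A))*s).astype(np.float32); Y=(h+(py-R[:,None]*np.cos(A))*s).astype(np.float32)
    pol=cv2.remap(o,X,Y,cv2.INTER_LINEAR); pr=pol.mean(0); k=np.arange(len(a))[(a>-15)&(a<25)]
    w=np.clip(pr[k].max()*0.75-pr[k],0,None); print(' mark yaw',round((w*a[k]).sum()/w.sum(),2),' min at',a[k][pr[k].argmin()])
    W=cloud(d)*1000; b=W[(np.hypot(W[...,0]-537,W[...,1]-365)<42)&(W[...,2]>84)&(W[...,2]<99)]
    print(' bar',rect(b[:,:2]/1000),len(b),np.percentile(b[:,2],[10,50,90]).round(1))
E
python3 dial.py; python3 c.py; python3 p.py 537.5 365.5 150 131
```

```text
top ring centre [536.9 363.7] r 52.0 -146.51992797851562
 mark yaw 5.45  min at 5.5
 bar (array([537.9, 366.1]), array([59.8, 17.2]), -49.4) 141 [87.2 90.5 93.7]
scene ring centre [541.  364.1] r 51.9 -103.23933410644531
 mark yaw 5.91  min at 6.0
 bar (array([536.5, 368.4]), array([62.3, 15.3]), -49.3) 66 [88.6 92.1 94.6]
top d 784 [0.5 0.4] [120.3  59.8] -0.3 z 70.2
top s1 772 [-0.3  1.3] [120.2  60.9] 89.9 z 70.1
top s2 462 [17.4  0.2] [86.2 59.6] -0.4 z 70.1
top s3 155
scene d 437 [-0.9  1.5] [120.7  61.4] -0.4 z 70.8
scene s1 466 [-1.7  2.1] [121.1  62.1] -89.5 z 70.5
scene s2 413 [-0.4  1.3] [120.8  64.9] -1.7 z 70.8
scene s3 389 [-0.9  1.8] [122.2  61.5] -89.9 z 70.7
shift cm [20.57 18.74  3.25] rot [-0.04 -0.05 -8.3 ]
t 19.55 p [491.   91.1 182.5] yaw 122.7 q [ -3.  20.  89.   0.  71. -36.] F [ 0.5 -0.1  0.4] w 51.2 0.0
```

Emit:
jog_arm([
  [2.6,2.3,0,0,0,-4],
  [5.5,5,0,0,0,-8],
  [8.4,7.7,0.5,0,0,-8],
  [11.3,10.3,1,0,0,-8],
  [14.2,13,2,0,0,-8],
  [17,15.6,2.6,0,0,-8],
  [19.5,17.8,3.2,0,0,-8],
  [20.5,18.7,3.2,0,0,-8],
])

```text
time_s: 20.22
position: [0.5359, 0.3685, 0.1481]
tool_rot: [[-0.654, 0.756, -0.004], [0.756, 0.654, -0.0], [0.002, -0.003, -1.0]]
ft_force: [-1.1, -0.4, 0.1]
grip_width: 0.0512
gripper_force: 0.0
```

```bash
python3 p.py 538 365.3 100 130.6
```

```text
shift cm [-0.39 -0.03  4.81] rot [-0.18 -0.12  0.28]
t 20.22 p [535.9 368.5 148.1] yaw 130.88 q [ 24.  36.  66.   0.  78. -17.] F [-1.1 -0.4  0.1] w 51.2 0.0
```

Emit:
jog_arm([
  [-0.3,0,1,0,0,0.3],
  [-0.3,0,3,0,0,0.3],
  [-0.3,0,4.5,0,0,0.3],
  [-0.3,0,4.5,0,0,0.3],
  [-0.3,0,4.5,0,0,0.3],
])

```text
time_s: 20.63
position: [0.5386, 0.3616, 0.1049]
tool_rot: [[-0.649, 0.761, -0.003], [0.761, 0.649, -0.001], [0.001, -0.003, -1.0]]
ft_force: [-0.4, 0.7, 0.4]
grip_width: 0.0513
gripper_force: 0.0
```

```bash
python3 p.py 538 365.3 84.5 130.6
```

```text
shift cm [0.32 0.2  2.04] rot [-0.15 -0.06 -0.14]
t 20.63 p [538.6 361.6 104.9] yaw 130.46 q [ 23.  39.  69.   0.  72. -17.] F [-0.4  0.7  0.4] w 51.3 0.0
```

Emit:
jog_arm([
  [0.2,0.1,1,0,0,0],
  [0.2,0.1,2,0,0,0],
  [0.2,0.1,2,0,0,0],
  [0.2,0.1,2,0,0,0],
  [0.2,0.1,2,0,0,0],
])

```text
time_s: 21.05
position: [0.5384, 0.3647, 0.0862]
tool_rot: [[-0.65, 0.76, -0.0], [0.76, 0.65, 0.0], [0.0, 0.0, -1.0]]
ft_force: [0.2, -0.7, -0.1]
grip_width: 0.0513
gripper_force: 0.0
```

```bash
python3 p.py 538 365.3 84.5 130.6
```

```text
shift cm [0.07 0.01 0.17] rot [ 0.01 -0.02 -0.02]
t 21.05 p [538.4 364.7  86.2] yaw 130.58 q [ 24.  40.  70.   0.  70. -17.] F [ 0.2 -0.7 -0.1] w 51.3 0.0
```

Aligned, so I close gently.

Emit:
jog_arm([
  [0,0,0.1,0,0,0],
  [0,0,0.1,0,0,0],
  [0,0,0.1,0,0,0],
  [0,0,0.1,0,0,0],
  [0,0,0.1,0,0,0],
  [0,0,0.1,0,0,0],
  [0,0,0.1,0,0,0],
], hand=0, newtons=40)

```text
time_s: 21.63
position: [0.539, 0.3653, 0.0855]
tool_rot: [[-0.651, 0.759, 0.002], [0.759, 0.651, 0.002], [0.0, 0.003, -1.0]]
ft_force: [4.0, 4.3, -0.6]
grip_width: 0.0151
gripper_force: 44.8
```

```bash
python3 p.py 538 365.3 84.5 185.6;  python3 - <<'E'
from h import *; print(env.observe()['wrist_torque'])
E
```

```text
shift cm [ 0.06 -0.08  0.1 ] rot [  0.15   0.07 -55.02]
t 21.63 p [539.  365.3  85.5] yaw 130.58 q [ 24.  40.  70.   0.  70. -17.] F [ 4.   4.3 -0.6] w 15.1 44.79793846607208
[ 0.42511421 -0.42777136 -0.0393427 ]
```

Emit:
jog_arm([
  [0,0.05,0,0,0,-3],
  [0,0.05,0,0,0,-8],
  [0,0.05,0,0,0,-13],
  [0,0.05,0,0,0,-18],
  [0,0.05,0,0,0,-23],
  [0,0.05,0,0,0,-27],
  [0,0.05,0,0,0,-29],
  [0,0.05,0,0,0,-30],
])

```text
time_s: 22.3
position: [0.5396, 0.366, 0.0855]
tool_rot: [[-0.944, 0.331, 0.003], [0.331, 0.944, 0.003], [-0.002, 0.003, -1.0]]
ft_force: [4.0, 6.9, -0.1]
grip_width: 0.015
gripper_force: 44.7
```

```bash
python3 p.py 539 365.3 85.5 185.6; python3 dial.py
```

```text
shift cm [ 0.03 -0.08 -0.  ] rot [  0.16   0.14 -24.9 ]
t 22.3 p [539.6 366.   85.5] yaw 160.7 q [ 24.  40.  70.   0.  70. -47.] F [ 4.   6.9 -0.1] w 15.0 44.67645585536957
top ring centre [537.4 362.7] r 51.7 -81.22209167480469
 mark yaw 4.64  min at 7.0
 bar (array([539.1, 358.8]), array([54.7, 16.8]), -1.3) 43 [86.2 90.3 92.8]
scene ring centre [541.3 363.6] r 52.0 -57.10801696777344
 mark yaw 1.58  min at 6.5
 bar (array([543.7, 368. ]), array([42.5, 36.3]), 9.7) 63 [86.6 92.  96.5]
```

Emit:
jog_arm([
  [0,0,0,0,0,-4],
  [0,0,0,0,0,-9],
  [0,0,0,0,0,-14],
  [0,0,0,0,0,-19],
  [0,0,0,0,0,-23],
  [0,0,0,0,0,-24.9],
  [0,0,0,0,0,-24.9],
  [0,0,0,0,0,-24.9],
])

```text
time_s: 23.07
position: [0.5397, 0.3666, 0.0855]
tool_rot: [[-0.995, -0.096, 0.003], [-0.096, 0.995, 0.004], [-0.004, 0.003, -1.0]]
ft_force: [5.3, 8.5, -1.4]
grip_width: 0.0149
gripper_force: 44.5
```

```bash
python3 p.py 539 365.3 85.5 185.6
```

```text
shift cm [ 0.08 -0.13 -0.  ] rot [ 0.2   0.22 -0.09]
t 23.07 p [539.7 366.6  85.5] yaw -174.49 q [ 24.  40.  70.   0.  70. -72.] F [ 5.3  8.5 -1.4] w 14.9 44.490848779678345
```

Released and lifted clear, the dial can be checked by camera.

Emit:
jog_arm([
  [0,0,0,0,0,0],
  [0,0,0,0,0,0],
  [0,0,0,0,0,0],
  [0,0,-2,0,0,0],
  [0,0,-6,0,0,0],
  [0,0,-10,0,0,0],
  [1,-2,-13,0,0,0],
  [3,-6,-14,0,0,0],
], hand=0.6)

```text
time_s: 23.73
position: [0.5174, 0.3079, 0.2287]
tool_rot: [[-0.995, -0.098, 0.008], [-0.098, 0.995, 0.004], [-0.008, 0.003, -1.0]]
ft_force: [0.6, -0.4, 0.5]
grip_width: 0.0513
gripper_force: 0.0
```

Emit:
jog_arm([
  [3,-4,0,0,0,0],
  [5,-8,0,0,0,0],
  [8,-12,0,0,0,0],
  [11,-16,0,0,0,0],
  [14,-19,0,0,0,0],
  [17,-22,0,0,0,0],
  [18,-23,0,0,0,0],
  [18,-23,0,0,0,0],
])

```text
time_s: 24.4
position: [0.3551, 0.0569, 0.224]
tool_rot: [[-0.996, -0.091, -0.002], [-0.091, 0.996, -0.001], [0.003, -0.001, -1.0]]
ft_force: [0.6, -0.1, 0.4]
grip_width: 0.0513
gripper_force: 0.0
```

```bash
python3 dial.py; python3 c.py
python3 - <<'E'
from fit import *
d=grab('top'); o=ortho(d,(.537,.364),.06,110,3.6)
z=cv2.resize(d['frame'][80:280,120:460],(680,400),interpolation=cv2.INTER_CUBIC)
o=cv2.resize(o,(400,400)); z=cv2.resize(z,(400,400*200//340)); z=cv2.copyMakeBorder(z,0,400-z.shape[0],0,0,cv2.BORDER_CONSTANT)
cv2.imwrite('pics/fin.png',np.hstack([o,z])[:,:,::-1])
E
```

```text
top ring centre [536.9 363.6] r 52.0 -144.8686065673828
 mark yaw 5.06  min at 5.0
 bar (array([538.8, 367.5]), array([61.3, 16.9]), 7.5) 149 [86.6 90.7 93.3]
scene ring centre [540.5 364. ] r 52.2 -101.7728271484375
 mark yaw 5.6  min at 5.5
 bar (array([537.1, 368.5]), array([60.9, 18.6]), 6.3) 80 [87.  91.8 94.3]
top d 791 [0.3 0.4] [119.9  60. ] -0.5 z 70.1
top s1 774 [-0.2  1.1] [119.9  60.2] 90.0 z 70.4
top s2 773 [0.3 0.4] [120.6  60.2] -0.2 z 70.0
top s3 793 [0.1 0.4] [120.   59.9] 90.0 z 70.0
scene d 433 [-0.1  2.1] [122.4  61.8] -0.1 z 70.8
scene s1 457 [-1.  2.] [121.4  61.9] -90.0 z 70.9
scene s2 414 [-0.9  0.2] [121.9  65. ] -0.5 z 70.8
scene s3 395 [-0.3  0.3] [124.6  61.2] -88.9 z 71.0
```

View pics/fin.png

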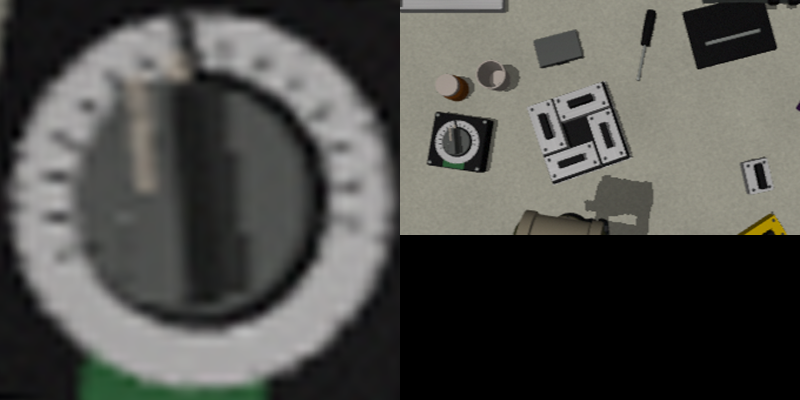

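The pinwheel is complete in the right half. In the left half the pointer tip is at (178,65) and the bold mark at (184,35), so I measure that small remaining angle more exactly.

```bash
cat > ptr.py <<'E'
from fit import *
from scipy.ndimage import gaussian_filter
for n,C in (('top',(536.9,363.6)),('scene',(540.7,364.0))):
    acc=[];accr=[]
    for _ in range(3):
        d=grab(n); s=8
        for z,key in ((.06,'tip'),(.091,'line')):
            o=ortho(d,(C[0]/1000,C[1]/1000),z,110,s).astype(float); h=o.shape[0]/2
            w=o[...,0]-o[...,2]   # tan paint: red over blue
            I,J=np.mgrid[0:o.shape[0],0:o.shape[1]]; X=-(I-h)/s; Y=-(J-h)/s
            if key=='tip':
                r=np.hypot(X,Y); a=np.degrees(np.arctan2(Y,X)); m=(r>34)&(r<42)&(abs(a-6)<14)
                ww=np.clip(w-w[m].max()*.4,0,None)*m; acc.append((ww*a).sum()/ww.sum())
                g=o.mean(2); m2=(r>44)&(r<51)&(abs(a-6)<8); dd=np.clip(150-g if n=='top' else np.percentile(g[m2],80)*.8-g,0,None)*m2; accr.append((dd*a).sum()/dd.sum())
            else:
                m=(abs(Y)<28)&(X>-10)&(X<45)&(w>.5*np.percentile(w,99.7)); p=np.c_[X[m],Y[m]]
                v=cv2.fitLine(p.astype(np.float32),cv2.DIST_HUBER,0,.01,.01).ravel(); L=np.degrees(np.arctan(v[1]/v[0]))
    print(n,'tip',np.round(acc,2),'mark(44-51)',np.round(accr,2),'line yaw',round(L,2),'npx',m.sum(),p.min(0),p.max(0))
E
python3 ptr.py
```

```text
top tip [10.5  10.44 10.53] mark(44-51) [5.63 5.62 5.61] line yaw -5.59 npx 14709 [ 0.5   -8.625] [38.5    9.375]
scene tip [15.35 17.14 16.65] mark(44-51) [5.55 5.52 5.55] line yaw -20.5 npx 3255 [ -2.25  -12.125] [44.875 11.   ]
```

Run:
```python
from fit import *
f=np.mean([grab('top')['frame'].astype(float) for _ in range(5)],0)
d=grab('top'); d['frame']=f.astype(np.uint8)
c=(.5369,.3636); 
o=ortho(d,(c[0]+.03,c[1]),.06,56,10); 
def ray(o,a,col):
    A=np.radians(a); n=o.shape[0]; P=lambda r:(int(n/2-r*np.sin(A)*10),int(n/2-(r*np.cos(A)-30)*10))
    cv2.line(o,P(43),P(56),col,1); cv2.line(o,P(8),P(24),col,1)
o=np.ascontiguousarray(o); o=cv2.convertScaleAbs(o,alpha=1.3)
ray(o,5.6,(255,0,0))
d2=grab('scene'); o2=np.ascontiguousarray(cv2.convertScaleAbs(ortho(d2,(.5407+.03,.364),.06,56,10),alpha=2)); ray(o2,5.6,(255,0,0))
cv2.imwrite('pics/tip.png',cv2.resize(np.hstack([o,o2]),(800,400))[:,:,::-1])
```

```text
(no output)
```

View pics/tip.png

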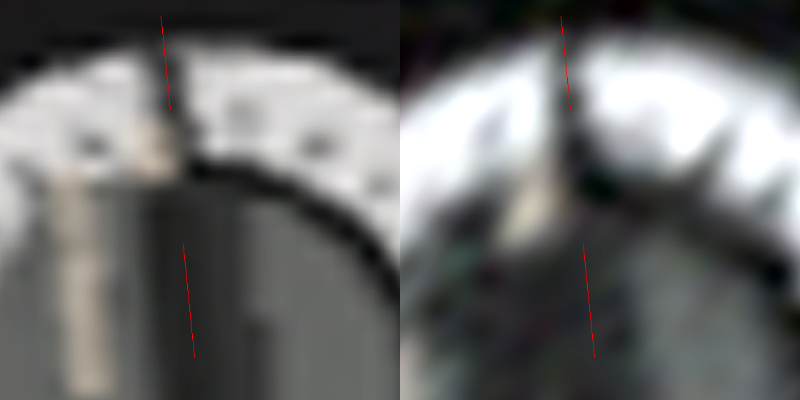

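Run:
```python
from h import *
for n in ('top','scene'):
    Z=[];
    for _ in range(6):
        d=grab(n); Z.append(d['depth'])
    d['depth']=np.median(Z,0).astype(np.float32); W=cloud(d)*1000; r=np.hypot(W[...,0]-538,W[...,1]-365)
    f=d['frame'].astype(int); br=f.mean(2); tan=f[...,0]-f[...,2]
    th=150 if n=='top' else 75
    m=(r>42)&(r<51)&(br>th)&(tan<12); print(n,'ring z',np.median(W[m][:,2]).round(1),m.sum(),'ring fit c',W[m][:,:2].mean(0).round(1))
    m=(r<47)&(tan>(18 if n=='top' else 9)); 
    for p,t,q in zip(W[m],tan[m],np.argwhere(m)): 
        if p[2]<85: print('  tan',p.round(1),t,q)
    print('  bar-line',W[m&(W[...,2]>85)].mean(0).round(1),(m&(W[...,2]>85)).sum())
    b=W[(r<45)&(W[...,2]>84)&(W[...,2]<97)]; v=cv2.fitLine(b[:,:2].astype(np.float32),cv2.DIST_L2,0,.01,.01).ravel(); print('  bar yaw',np.degrees(np.arctan(v[1]/v[0])).round(2),b.mean(0).round(1))
```

```text
top ring z 51.6 264 ring fit c [532.2 367.4]
  tan [571.2 368.9  62.7] 19 [188 166]
  bar-line [nan nan nan] 0
  bar yaw 6.15 [538.2 366.5  90.9]
scene ring z 52.6 125 ring fit c [541.7 364.2]
  bar-line [nan nan nan] 0
  bar yaw 4.29 [537.5 367.6  90.8]<stdin>:13: RuntimeWarning: Mean of empty slice.
  ret = um.true_divide(
```

The ring measures z ≈ 52 mm and the pointer ≈ 62 mm, so the apparent offset was parallax. With height corrected, the pointer stands at about 5.5° and the mark at 5.6°. The bricks all lie within about 1 mm of their outlines by the top camera, so I hand the job in.

```bash
python3 -c "
from rig import env
print(env.observe()['time_s']); print(env.close_job())"
```

```text
25.9
the job is handed in; nothing more can be done
None
```

The job is handed in at 25.9 s: the three full-length bricks complete the pinwheel (within about 1 mm of their outlines by the top camera), the dial pointer stands at the bold mark to within about 1°, and I did not reach for anything else on the table.

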